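# Drop a grinding ball into the open mill jar with the release cup

## Task

Pick up the loaded drop cup by its handle and stand it over the open steel grinding jar, so that it straddles the jar with its chute above the jar's mouth. Let go of it, then press its release tab all the way down so that the hinged bottom swings open and the steel ball drops into the jar. Do not touch the ball, do not shift either jar, and leave the cup standing over the jar with its tab sprung back up.

Things in the scene. Friction and masses are not known exactly. Their poses are not given: they have to be found in the camera images.
- drop_cup: Aluminium bridge frame (70 mm along x, 148 along y) on two side panels at y = +-72 mm, open along x, 142 mm wide inside, with a clear square tube (56 mm outside, 48 inside, from 55 to 130 mm above the bench) held upright in its middle. 0.5 kg, balanced under its handle. Origin on the bench plane under the tube's axis, z up. Inside, at 92 mm, a steel flap hinged on the -x side closes the tube.
- tab_top (a point): Centre of the top of the release tab: a black plate, 34 mm (x) by 28 mm (y), at y = +60 mm on the drop cup, 146 mm above the bench when up. It is pressed straight down, 14 mm of travel, 4 N at first and 5.5 N at the bottom stop, and springs back. The flap swings open in step with it and the ball has fallen by about 12 mm.
- ball: Steel grinding ball, 22 mm in diameter, 44 g, origin at its centre, lying loose on the flap inside the drop cup's tube.
- jar: The open steel grinding jar, the target: round, 84 mm outside, 72 mm inside, 42 mm high, floor 6 mm thick, loose on the bench, about 0.7 kg. Origin at the centre of its underside. It fits between the cup's side panels with 29 mm to spare on each side and 13 mm under the tube.
- closed_jar: A bystander: a steel jar of the same body but closed by a lid 90 mm across with a central knob, 68 mm high in all. Origin at the centre of its underside. It stands on the bench some 17 to 31 cm from the open jar, on either side of it.
- grip (a point): Centre of the drop cup's handle: a grey bar along the cup's y, arched over the tube, 80 mm long, 12 mm wide (x) and 12 mm thick, 172 mm above the bench and over the cup's origin. 36 mm free below it down to the tube's rim. Pinch it across x from above.

How it is judged:
By the outcome, as a careful person would: the job done as asked, in the order asked, and still so for the second after the job is handed in, with the robot touching nothing.
It also fails if it takes over 54 s, if anything falls off the work surface, if the arm or the gripper's body presses on something with over 40 N, if the wrist force passes 120 N, or if a joint passes its speed limit or range.

## Robot

A 6-joint arm with a two-finger parallel gripper is mounted at the origin on the work surface. World frame = base frame: x ahead of the robot, y to its left, z up, the work surface at z = 0. Lengths are in m, angles in rad, forces in N, time in s.
With the tool pointing down it reaches from about 0.3 to 0.775 m from the base axis. Payload 14.6 kg.
Tool frame: the origin (TCP) lies midway between the tips of the shut fingers; the grasp point (between the pads) lies 19 mm behind it; z points along the fingers, y is the direction in which the jaws open and shut (so a half turn about z gives the same grasp; the last joint's range is limited). The gripper opens to 94 mm and grips with 3 to 60 N. Pads are 16 mm wide; open, the fingers measure 119 mm over their backs; the gripper's body (75 mm by 177 mm) begins 78 mm behind the grasp point.
Start: joints at [-1.259, 0.3, 1.521, -0, 1.321, -0.067], TCP at [0.203, -0.511, 0.205] pointing down, gripper open.
Joint ranges: [-3.03, 3.03], [-0.79, 2.21], [0.23, 2.52], [-1.04, 4.18], [0, 3.07], [-2.55, 2.55]. Speed limits (rad/s): [2.22, 2.22, 2.57, 3.14, 3.14, 3.14].

## Interface

Orientations are given as a unit quaternion [x, y, z, w].
In Python, from cell import sensors, viewer, ticket gives the robot as it stands.
- The arm moves only by the tool send_rows, never from a script. Its argument "series" is a list of rows, each a list of 2 entries, a list of its own where there are three numbers: the shift along the tool's x, y, z in mm, then the turn about the tool's z in degrees. In form: [[[x, y, z], turn], ...]. A call has 1 to 20 rows; each row shifts and turns the pose as measured when the row begins, along the tool's axes as they then stand; what a row does not reach is not made up. A row lasts 1/8 s, in which the tool goes at most 62.5 mm and 10.7 degrees, less where a joint would pass 70% of its speed; a pose out of reach is approached as far as the arm can. A call is refused whole if a number of a shift passes 62.5 or a number of a turn 10.7, either way. A call with a gripper value outside its range is refused whole. "gripper" is the closure, from -1 (fully open) to 1 (shut), set as the call begins (left out, the last holds). The fingers move at their own pace and stop on an object; "force" is the grip in N (left out, the last holds). Time passes only in rows, so rows that do not move let the fingers close. It gives the time, the measured TCP pose, the force and the opening at its end, in the units of the state.
- sensors.get_state(): the state, without advancing time (a new reading comes with each control period).
- viewer.read_camera(name): name is "scene" or "top" or "wrist"; returns a dict with "frame" (480x640x3 uint8, red, green, blue), "depth" (480x640 float32, m along the optical axis (not along the pixel's ray), 0 where there is no reading), "fx", "fy", "cx", "cy" (pixels), "rvec" (rotation vector, rad) and "tvec" (3), from world to camera coordinates, as OpenCV has them; the wrist camera has in their place "tool_from_camera" (4x4, takes a point from camera to tool coordinates, whose origin is the TCP and whose axes are the flange's). Camera axes: x right, y down, z forward; pixel columns grow to the right and rows downward; lengths in m; the calibration is good to about 2 mm. The wrist camera is an equidistant fisheye: a pixel r from the principal point sees the ray r / f radians off the axis. A picture is of the moment at which its call begins: read the wrist's pose just before it.
- ticket.sign_off(): hands the job in, once; it reports no verdict.
The state is a dict: "time_s": time; "q": joint angles; "joint_velocities": joint speeds; "joint_torque": joint torques, N m; "eef_pos": TCP position; "orientation": TCP orientation; "contact_force": force on the tool from outside, world axes, zero at the start; "ft_torque": the same for the moment, N m; "grip_width": finger opening in m.
Only numpy, scipy, OpenCV 4.12 (cv2) and the standard library are available. Lean on these libraries where they do the work, as an engineer would, in place of code of your own. Each camera call takes 0.05 s, during which the arm holds its last target.

## Working session

There is one attempt and no reset: what is moved stays moved. The work goes in short steps, Python scripts to look and compute and a tool call to move; the robot and the scene stay as the last step left them, time stands still between calls to the robot, and variables do not carry over. Pictures are saved under pics/ and viewed, and the job is handed in when it is done.

Besides the shell and the picture viewer there is one more tool, called as name([rows], argument=value, ...), one row to a line, values as JSON. send_rows: Moves the arm, as the interface text tells. Its arguments: {"type":"object","properties":{"series":{"type":"array"},"gripper":{"type":"number"},"force":{"type":"number"}},"required":["series"]}

```bash
ls; mkdir -p pics; python3 - <<'E'
from cell import sensors, viewer
import cv2, numpy as np, pickle
s=sensors.get_state(); print(s)
d={}
for n in ["scene","top","wrist"]:
    c=viewer.read_camera(n); d[n]=c
    cv2.imwrite(f"pics/{n}0.png",cv2.cvtColor(c["frame"],cv2.COLOR_RGB2BGR))
    print(n,{k:v for k,v in c.items() if k not in("frame","depth")})
pickle.dump((s,d),open("d0.pkl","wb"))
E
```

```text
pics
{'time_s': 0.0, 'q': array([-1.25859791e+00,  3.00473739e-01,  1.52158331e+00,  1.15646326e-05,
        1.32073250e+00, -6.65580266e-02]), 'joint_velocities': array([-0.00197313,  0.00051766, -0.00182252, -0.00110026,  0.00123311,
        0.00043891]), 'joint_torque': array([-1.03034567e-03, -5.31807625e+01, -3.52737200e+01,  7.06864544e-02,
        2.42740806e-02, -8.43264411e-05]), 'eef_pos': array([ 0.20330852, -0.51075015,  0.20488395]), 'orientation': array([ 9.82121568e-01,  1.88246825e-01, -6.77576705e-05, -5.94628127e-04]), 'contact_force': array([ 0.37629679, -1.14363635,  0.46990224]), 'ft_torque': array([-0.00610907,  0.00859849,  0.00944931]), 'grip_width': 0.09365624869014416}
scene {'fx': 440.46272678003135, 'fy': 440.46272678003135, 'cx': 314.6697240708658, 'cy': 241.1058331848475, 'rvec': array([ 1.92685076,  1.46182972, -0.59865172]), 'tvec': array([-0.19093976, -0.25113594,  1.12013038])}
top {'fx': 562.5727189042184, 'fy': 562.5727189042184, 'cx': 321.7820775911026, 'cy': 230.09025397511374, 'rvec': array([ 2.20711542, -2.15033921,  0.07610684]), 'tvec': array([0.02656394, 0.52617676, 0.95562771])}
wrist {'fx': 371.64829954431775, 'fy': 371.64829954431775, 'cx': 317.67155216541926, 'cy': 238.308577028106, 'tool_from_camera': array([[-1.22511477e-03, -9.72070854e-01, -2.34684373e-01,
         6.81908162e-02],
       [ 9.99999248e-01, -1.20352881e-03, -2.35203429e-04,
         8.97259950e-04],
       [-5.38150059e-05, -2.34684484e-01,  9.72071597e-01,
        -1.80784101e-01],
       [ 0.00000000e+00,  0.00000000e+00,  0.00000000e+00,
         1.00000000e+00]])}
```

View pics/scene0.png

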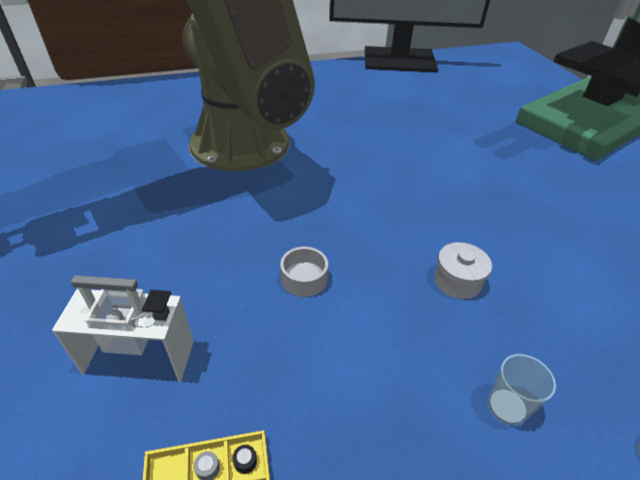

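View pics/top0.png

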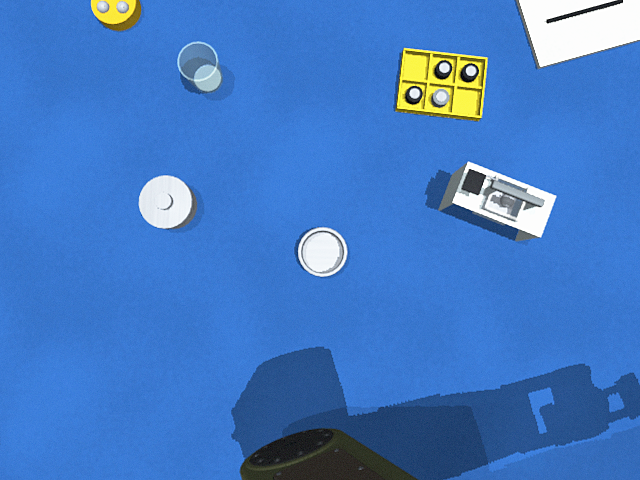

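View pics/wrist0.png

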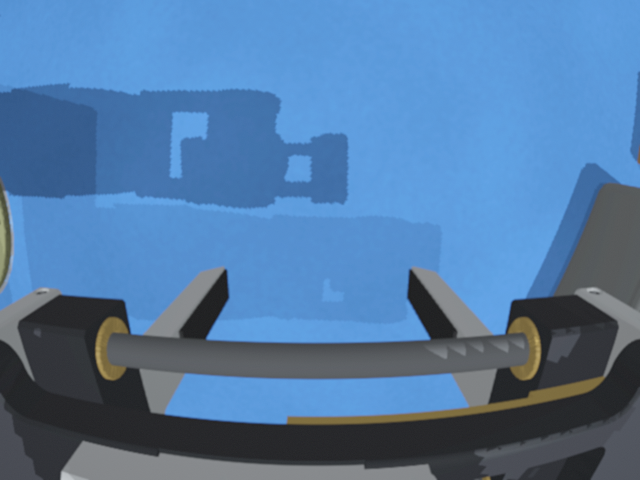

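The top view shows the cup at about (505,200) with its tab at (474,181). The open jar is at (322,252) and the closed jar at (165,202).

```bash
cat > h.py <<'E'
import numpy as np, cv2
def cloud(c):
    R,_=cv2.Rodrigues(c["rvec"]); t=c["tvec"]
    v,u=np.mgrid[0:480,0:640]; z=c["depth"]
    P=np.stack([(u-c["cx"])/c["fx"]*z,(v-c["cy"])/c["fy"]*z,z],-1)
    return (P-t)@R
def fitcircle(p):
    A=np.c_[2*p,np.ones(len(p))]; s=np.linalg.lstsq(A,(p**2).sum(1),rcond=None)[0]
    return s[:2],np.sqrt(s[2]+s[:2]@s[:2])
E
python3 - <<'E'
import pickle,numpy as np,cv2
from h import *
s,d=pickle.load(open("d0.pkl","rb"))
for n in ["top","scene"]:
    c=d[n];P=cloud(c);ok=c["depth"]>0
    def box(u0,u1,v0,v1,z0,z1,f=None):
        m=np.zeros(ok.shape,bool);m[v0:v1,u0:u1]=1
        m&=ok&(P[...,2]>z0)&(P[...,2]<z1)
        return P[m],c["frame"][m]
    B={"top":dict(j=(290,355,220,285),cj=(125,205,165,240),cup=(430,570,150,250)),
       "scene":dict(j=(270,340,235,300),cj=(425,500,235,305),cup=(50,200,270,385))}[n]
    q,_=box(*B["j"],.036,.05);print(n,"jar",len(q),fitcircle(q[:,:2]) ,(q.min(0)+q.max(0))/2,np.ptp(q,axis=0))
    q,_=box(*B["cj"],.03,.09);print("cj",len(q),(q.min(0)+q.max(0))/2,np.ptp(q,axis=0),q[:,2].max())
    q,_=box(*B["cup"],.164,.19);print("handle",len(q))
    if len(q):
        r=cv2.minAreaRect((q[:,:2]*1000).astype(np.float32));print(r,np.median(q[:,2]),q.mean(0))
    q,col=box(*B["cup"],.12,.155);
    k=col.max(1)<60;t=q[k];print("tab",k.sum(),cv2.minAreaRect((t[:,:2]*1000).astype(np.float32)),np.median(t,axis=0))
    q,col=box(*B["cup"],.115,.16);h=np.histogram(q[:,2],20);print(h)
    q,col=box(*B["cup"],.125,.16);print("frame",cv2.minAreaRect((q[:,:2]*1000).astype(np.float32)))
    m=ok&(np.abs(P[...,2])<.02);print("table z",np.median(P[m][:,2]))
c=d["top"]["frame"][140:260,420:580]
cv2.imwrite("pics/cup0.png",cv2.cvtColor(cv2.resize(c,None,fx=5,fy=5,interpolation=cv2.INTER_CUBIC),cv2.COLOR_RGB2BGR))
E
```

```text
top jar 518 (array([0.48680519, 0.03896511]), np.float64(0.03873561930694269)) [0.48678628 0.03888561 0.0413979 ] [0.08178897 0.08161988 0.01042042]
cj 2284 [0.56350471 0.30471647 0.05339444] [0.08861286 0.09012476 0.04633462] 0.0765617484811322
handle 531
((574.11669921875, -244.43853759765625), (79.88027954101562, 12.98300838470459), 69.41355895996094) 0.17805176718143706 [ 0.57334315 -0.24387359  0.17736593]
tab 97 ((595.6184692382812, -189.0615692138672), (26.59739112854004, 33.77598190307617), 70.19143676757812) [ 0.59896861 -0.19124827  0.14673041]
(array([186,  49,  37,  39,  33,  64, 144, 161,  38,  10,  10,   4,  27,
       141, 215,  62,   8,   2,   3,   8]), array([0.11500151, 0.11723002, 0.11945854, 0.12168705, 0.12391557,
       0.12614409, 0.1283726 , 0.13060112, 0.13282963, 0.13505815,
       0.13728667, 0.13951518, 0.1417437 , 0.14397221, 0.14620073,
       0.14842924, 0.15065776, 0.15288628, 0.15511479, 0.15734331,
       0.15957182]))
frame ((581.2388305664062, -226.45582580566406), (108.84904479980469, 56.831581115722656), 69.45234680175781)
table z 0.0008866093040
[... 420 characters left out ...]
90858]
tab 512 ((596.3457641601562, -189.92112731933594), (26.89617347717285, 33.443294525146484), 68.81835174560547) [ 0.5987131  -0.18931186  0.14543518]
(array([129, 130, 133, 172, 130, 156, 307,  48,  39,  30,  30,  27,  83,
       415,  80,  28,  27,  23,  17,  23]), array([0.11502569, 0.11727171, 0.11951773, 0.12176375, 0.12400977,
       0.12625579, 0.12850181, 0.13074782, 0.13299384, 0.13523986,
       0.13748588, 0.1397319 , 0.14197792, 0.14422393, 0.14646995,
       0.14871597, 0.15096199, 0.15320801, 0.15545403, 0.15770005,
       0.15994606]))
frame ((581.4927978515625, -227.8622283935547), (109.11677551269531, 57.10939025878906), 69.71144104003906)
table z -0.0005702994431345586
```

View pics/cup0.png

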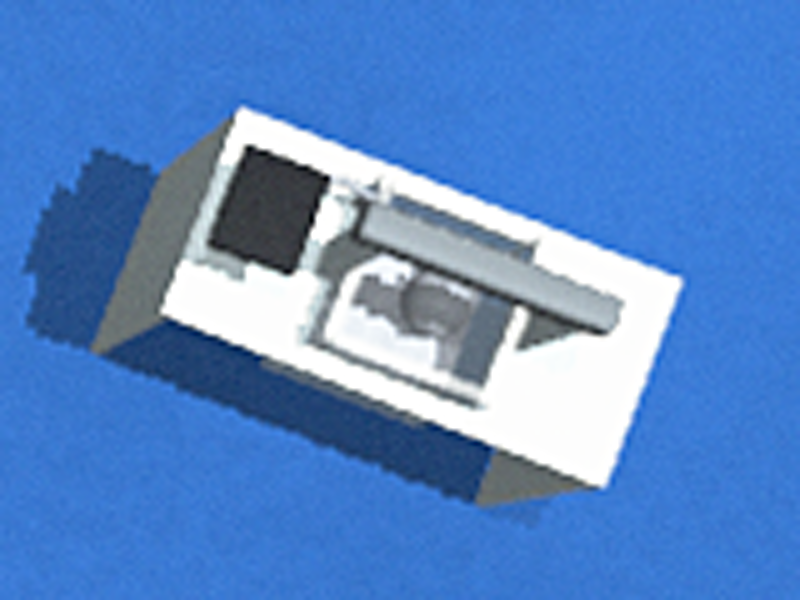

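send_rows([
  [[0,0,-10],-9.5],
  [[0,0,-10],-9.5],
  [[0,0,-10],-9.5],
  [[0,0,-10],-9.5],
  [[0,0,-10],-9.7],
  [[0,0,0],0],
], gripper=-1)

```text
time_s: 0.9
eef_pos: [0.2031, -0.5103, 0.2548]
orientation: [0.815, 0.579, 0.001, -0.002]
contact_force: [0.2, 0.5, -0.3]
grip_width: 0.0938
```

```bash
cat > go.py <<'E'
import sys,numpy as np
from scipy.spatial.transform import Rotation as R
from cell import sensors
def go(p,xang=69.4):
    s=sensors.get_state();r=R.from_quat(s["orientation"]);M=r.as_matrix()
    d=M.T@(np.array(p)-s["eef_pos"])*1000
    a=np.degrees(np.arctan2(M[1,0],M[0,0]))
    print("t",s["time_s"],"pos",s["eef_pos"].round(4),"xang",round(a,2),"tilt",np.degrees(np.arccos(-M[2,2])).round(2),"shift",d.round(1),"turn",round(a-xang,2),"F",s["contact_force"].round(2),"w",round(s["grip_width"],4),"q",np.degrees(s["q"]).round(1))
if __name__=="__main__": go([float(v) for v in sys.argv[1:4]],*[float(v) for v in sys.argv[4:5]])
E
python3 go.py .5745 -.2455 .230
```

```text
t 0.9 pos [ 0.2031 -0.5103  0.2548] xang 70.81 tilt 0.25 shift [372.  263.8  25.4] turn 1.41 F [ 0.18  0.47 -0.27] w 0.0938 q [-72.1  15.3  82.9  -0.   82.  -52.9]
```

send_rows([
  [[31,22,0],0],
  [[31,22,0],0],
  [[31,22,0],0],
  [[31,22,0],0],
  [[31,22,0],0],
  [[31,22,0],0],
  [[31,22,0],0],
  [[31,22,0],0],
  [[31,22,0],0],
  [[31,22,0],1.4],
  [[31,22,0],0],
  [[25,20,0],0],
  [[0,0,0],0],
])

```text
time_s: 2.52
eef_pos: [0.5885, -0.2522, 0.2447]
orientation: [0.84, 0.542, -0.001, -0.008]
contact_force: [-0.5, 0.5, 0.2]
grip_width: 0.094
```

```bash
python3 go.py .5745 -.2455 .230; python3 - <<'E'
from cell import viewer
import cv2
c=viewer.read_camera("wrist");cv2.imwrite("pics/w1.png",cv2.cvtColor(c["frame"],cv2.COLOR_RGB2BGR))
E
```

```text
t 2.525 pos [ 0.5885 -0.2522  0.2447] xang 65.68 tilt 0.92 shift [  0.3 -15.3  14.9] turn -3.72 F [-0.46  0.48  0.24] w 0.094 q [-26.6  28.3  66.7   0.4  85.9  -2.4]
```

View pics/w1.png

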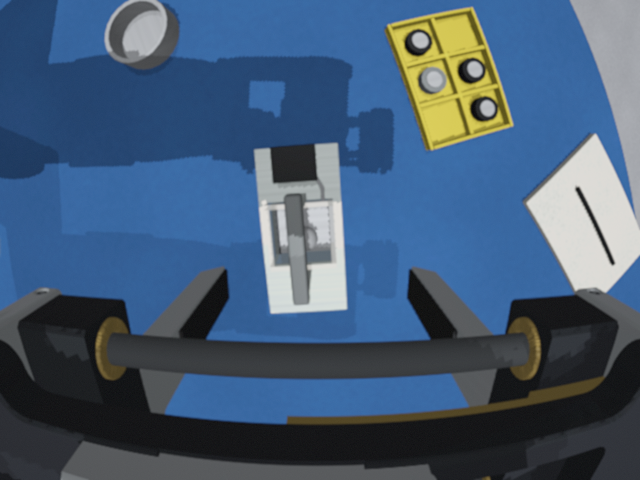

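The wrist view shows the handle running from (297,195) to (300,305), slightly left of centre, which agrees with the computed -15 mm shift. I'll correct for it, then descend.

send_rows([
  [[0,-8,5],-2],
  [[0,-7,5],-1.7],
  [[0,0,5],0],
  [[0,0,0],0],
  [[0,0,0],0],
])

```text
time_s: 3.2
eef_pos: [0.5705, -0.2481, 0.2291]
orientation: [0.823, 0.568, -0.001, -0.008]
contact_force: [-0.3, 0.3, 0.1]
grip_width: 0.094
```

```bash
python3 go.py .5745 -.2455 .153
```

```text
t 3.2 pos [ 0.5705 -0.2481  0.2291] xang 69.27 tilt 0.93 shift [ 3.3  3.9 76.1] turn -0.13 F [-0.31  0.35  0.07] w 0.094 q [-27.   26.2  71.7   0.3  82.9  -6.3]
```

send_rows([
  [[1,1,12],0],
  [[1,1,12],0],
  [[1,1,12],0],
  [[1,1,12],0],
  [[0,0,12],0],
  [[0,0,10],0],
  [[0,0,4],0],
  [[0,0,0],0],
])

```text
time_s: 4.2
eef_pos: [0.575, -0.2445, 0.1487]
orientation: [0.823, 0.568, -0.001, -0.009]
contact_force: [-0.2, 0.0, -0.1]
grip_width: 0.0939
```

```bash
python3 go.py .5745 -.2455 .153;  python3 - <<'E'
from cell import viewer
import cv2
c=viewer.read_camera("wrist");cv2.imwrite("pics/w2.png",cv2.cvtColor(c["frame"],cv2.COLOR_RGB2BGR))
E
```

```text
t 4.2 pos [ 0.575  -0.2445  0.1487] xang 69.26 tilt 1.01 shift [-1.1 -0.2 -4.3] turn -0.14 F [-0.19  0.03 -0.11] w 0.0939 q [-26.5  30.   77.    0.4  74.   -5.9]
```

View pics/w2.png

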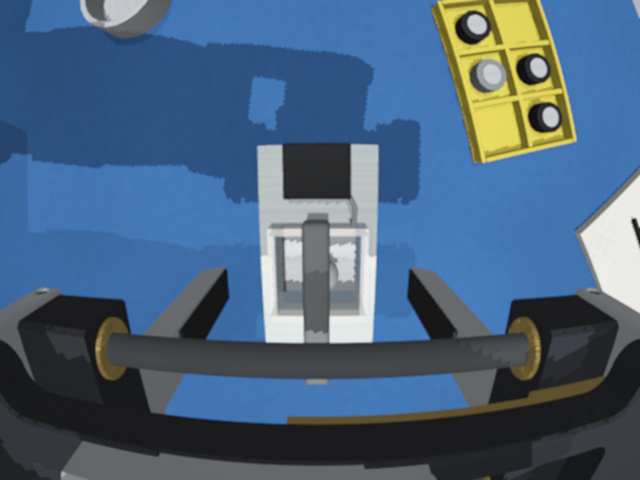

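The handle is centred between the fingers at column 316. I'll rise 4 mm and close.

send_rows([
  [[-1,0,-4],0],
  [[0,0,0],0],
])

```text
time_s: 4.5
eef_pos: [0.5751, -0.2457, 0.1541]
orientation: [0.823, 0.568, -0.001, -0.008]
contact_force: [-0.1, 0.2, -0.2]
grip_width: 0.0941
```

send_rows([
  [[0,0,0],0],
  [[0,0,0],0],
  [[0,0,0],0],
  [[0,0,0],0],
  [[0,0,0],0],
  [[0,0,0],0],
  [[0,0,0],0],
  [[0,0,0],0],
], gripper=1, force=35)

```text
time_s: 5.5
eef_pos: [0.5751, -0.2458, 0.1544]
orientation: [0.823, 0.568, -0.001, -0.008]
contact_force: [-0.2, -0.2, -0.3]
grip_width: 0.0173
```

```bash
python3 go.py .5745 -.2455 .25
```

```text
t 5.5 pos [ 0.5751 -0.2458  0.1544] xang 69.26 tilt 0.89 shift [  0.8  -2.  -95.6] turn -0.14 F [-0.24 -0.23 -0.31] w 0.0173 q [-26.6  29.7  76.6   0.4  74.5  -6. ]
```

send_rows([
  [[0,0,0],0],
  [[0,0,0],0],
  [[0,0,0],0],
])

```text
time_s: 5.88
eef_pos: [0.5751, -0.2457, 0.1544]
orientation: [0.823, 0.568, -0.001, -0.008]
contact_force: [-0.9, -0.1, -0.1]
grip_width: 0.0114
```

send_rows([
  [[0,0,-4],0],
  [[0,0,-8],0],
  [[0,0,-8],0],
  [[0,0,-10],0],
  [[0,0,-10],0],
  [[0,0,-10],0],
  [[0,0,-10],0],
  [[0,0,-8],0],
  [[0,0,-6],0],
  [[0,0,-3],0],
  [[0,0,0],0],
])

```text
time_s: 7.25
eef_pos: [0.5755, -0.2466, 0.2358]
orientation: [0.823, 0.568, -0.001, -0.009]
contact_force: [-0.3, -0.6, -4.9]
grip_width: 0.0117
```

```bash
python3 go.py .4875 .038 .232;  python3 - <<'E'
from cell import viewer
import cv2
c=viewer.read_camera("wrist");a=c["frame"];b=viewer.read_camera("scene")["frame"]
import numpy as np
o=cv2.resize(np.hstack([a,b]),(800,300))
cv2.imwrite("pics/w3.png",cv2.cvtColor(o,cv2.COLOR_RGB2BGR))
E
```

```text
t 7.25 pos [ 0.5755 -0.2466  0.2358] xang 69.26 tilt 1.01 shift [ 234.9 -183.     8.6] turn -0.14 F [-0.28 -0.55 -4.91] w 0.0117 q [-26.7  26.6  70.2   0.4  84.1  -6. ]
```

View pics/w3.png

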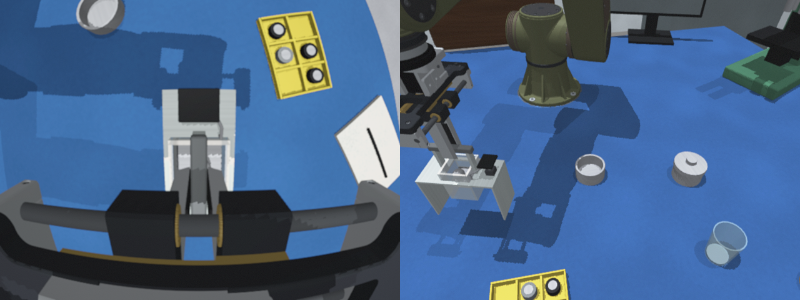

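The lift force is 4.9 N and the cup hangs level, about 80 mm up. I'll carry it over the jar smoothly.

send_rows([
  [[4,-3,0],0],
  [[8,-6,0],0],
  [[12,-9,0],0],
  [[14,-11,0],0],
  [[14,-11,0],0],
  [[14,-11,0],0],
  [[14,-11,0],0],
  [[14,-11,0],0],
  [[14,-11,0],0],
  [[14,-11,0],0],
  [[14,-11,0],0],
  [[14,-11,0],0],
  [[14,-11,0],0],
  [[14,-11,0],0],
  [[14,-11,0],0],
  [[14,-11,0],0],
  [[12,-9,0],0],
  [[8,-6,0],0],
  [[5,-4,0],0],
  [[3,-2,0],0],
])

```text
time_s: 9.85
eef_pos: [0.4812, 0.0578, 0.2409]
orientation: [0.822, 0.569, -0.001, -0.009]
contact_force: [-0.4, 0.1, -5.7]
grip_width: 0.0115
```

```bash
python3 go.py .4875 .038 .232
```

```text
t 9.85 pos [0.4812 0.0578 0.2409] xang 69.34 tilt 1.04 shift [-16.4  13.    8.5] turn -0.06 F [-0.39  0.12 -5.68] w 0.0115 q [ 2.1  7.6 94.   0.8 79.  22.6]
```

send_rows([
  [[-5,4,0],0],
  [[-7,5,0],0],
  [[-4,4,0],0],
  [[0,0,0],0],
  [[0,0,0],0],
])

```text
time_s: 10.48
eef_pos: [0.4885, 0.0356, 0.2403]
orientation: [0.823, 0.568, -0.001, -0.009]
contact_force: [-0.2, 0.4, -5.7]
grip_width: 0.0117
```

```bash
python3 go.py .4875 .038 .153; python3 - <<'E'
from cell import viewer
import cv2,numpy as np
from h import *
o=[]
for n in ["top","scene"]:
    c=viewer.read_camera(n);P=cloud(c);f=c["frame"];o.append(f)
    B={"top":(220,420,150,330),"scene":(200,420,60,330)}[n]
    m=np.zeros((480,640),bool);m[B[2]:B[3],B[0]:B[1]]=1
    m&=(c["depth"]>0)&(f.max(2)<60)&(P[...,2]>.19)&(P[...,2]<.245)
    m2=m&(np.hypot(P[...,0]-.5086,P[...,1]-.0942)<.035)
    t=P[m2];print(n,len(t))
    if len(t)>20: print("tab",cv2.minAreaRect((t[:,:2]*1000).astype(np.float32)),np.median(t,axis=0))
    m=(P[...,2]>.1)&(P[...,2]<.225)&(np.hypot(P[...,0]-.4875,P[...,1]-.038)<.1)&(f.min(2)>120)
    t=P[m];print("frame",len(t),cv2.minAreaRect((t[:,:2]*1000).astype(np.float32)),t.max(0))
cv2.imwrite("pics/p4.png",cv2.cvtColor(cv2.resize(np.hstack(o),(800,300)),cv2.COLOR_RGB2BGR))
E
```

```text
t 10.475 pos [0.4885 0.0356 0.2403] xang 69.24 tilt 1.04 shift [ 1.1 -0.4 87.3] turn -0.16 F [-0.19  0.43 -5.71] w 0.0117 q [-0.5  8.3 93.3  0.8 79.1 20.1]
top 0
frame 408 ((448.870361328125, -10.903635025024414), (32.465606689453125, 29.549232482910156), 69.17378234863281) [0.45832212 0.0085974  0.20313119]
scene 352
tab ((509.68145751953125, 91.13640594482422), (25.808971405029297, 36.21615982055664), 71.63050079345703) [0.51421379 0.08937553 0.23134765]
frame 2474 ((488.4765319824219, 34.25450897216797), (148.1644744873047, 72.57013702392578), 68.91581726074219) [0.5463812  0.1108533  0.22461691]
```

View pics/p4.png

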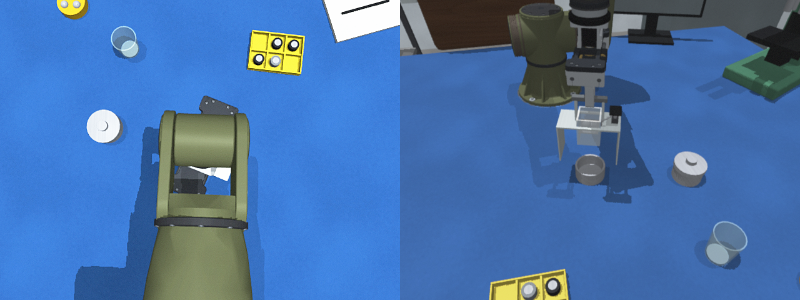

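send_rows([
  [[1,0,3],0],
  [[1,-1,6],0],
  [[0,0,8],0],
  [[0,0,8],0],
  [[0,0,8],0],
  [[0,0,6],0],
  [[0,0,3],0],
  [[0,0,0],0],
  [[0,0,0],0],
])

```text
time_s: 11.7
eef_pos: [0.4874, 0.0392, 0.195]
orientation: [0.823, 0.569, -0.002, -0.009]
contact_force: [-0.6, 0.2, -5.0]
grip_width: 0.0114
```

```bash
python3 go.py .488 .0385 .156; python3 - <<'E'
from cell import viewer
import cv2,numpy as np
from h import *
c=viewer.read_camera("scene");P=cloud(c);f=c["frame"]
m=np.zeros((480,640),bool);m[60:330,200:420]=1
m=m&(P[...,2]>.07)&(P[...,2]<.188)&(np.hypot(P[...,0]-.4875,P[...,1]-.038)<.1)&(f.min(2)>120)
t=P[m];print("frame",len(t),cv2.minAreaRect((t[:,:2]*1000).astype(np.float32)),t.max(0))
cv2.imwrite("pics/p5.png",cv2.cvtColor(cv2.resize(f[150:310,220:400],None,fx=4,fy=4)[:600],cv2.COLOR_RGB2BGR))
E
```

```text
t 11.7 pos [0.4874 0.0392 0.195 ] xang 69.3 tilt 1.07 shift [-0.8  1.4 39. ] turn -0.1 F [-0.63  0.24 -5.01] w 0.0114 q [-0.1 10.3 97.1  0.8 73.3 20.3]
frame 2398 ((487.0341491699219, 37.70890426635742), (148.2129669189453, 72.65858459472656), 69.47394561767578) [0.54447626 0.11351878 0.18778228]
```

View pics/p5.png

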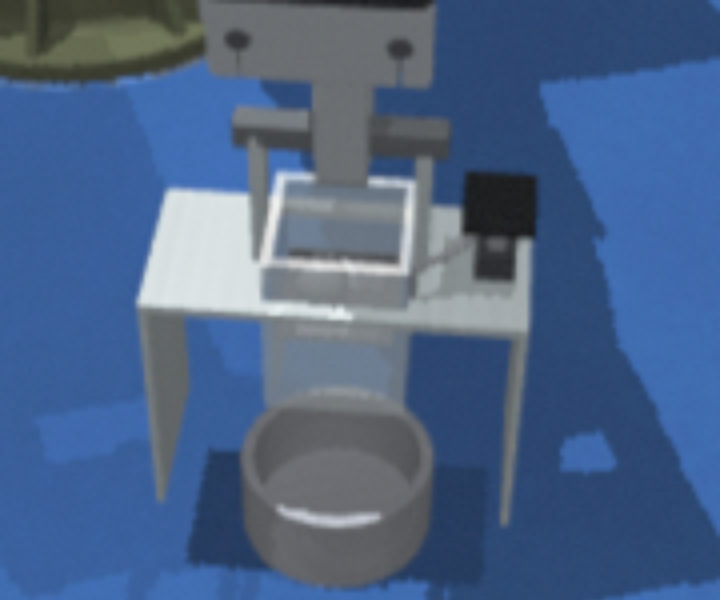

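The panels straddle the jar evenly, and the frame centre at (487,38) matches the jar to within 2 mm. I'll lower it.

send_rows([
  [[0,1,3],0],
  [[0,0,6],0],
  [[0,0,7],0],
  [[0,0,6],0],
  [[0,0,4],0],
  [[0,0,2],0],
  [[0,0,0],0],
  [[0,0,0],0],
])

```text
time_s: 12.75
eef_pos: [0.4881, 0.0392, 0.165]
orientation: [0.823, 0.569, -0.001, -0.009]
contact_force: [0.1, -0.3, -5.2]
grip_width: 0.0115
```

```bash
python3 go.py .488 .0385 .155
```

```text
t 12.75 pos [0.4881 0.0392 0.165 ] xang 69.3 tilt 1.06 shift [-0.8  0.3 10. ] turn -0.1 F [ 0.12 -0.25 -5.18] w 0.0115 q [-0.1 12.1 99.1  0.8 69.5 20.3]
```

send_rows([
  [[0,0,2],0],
  [[0,0,2],0],
  [[0,0,2],0],
  [[0,0,2],0],
  [[0,0,0],0],
  [[0,0,0],0],
])

```text
time_s: 13.5
eef_pos: [0.4881, 0.0393, 0.1567]
orientation: [0.823, 0.569, -0.001, -0.009]
contact_force: [0.4, 0.9, -4.2]
grip_width: 0.0115
```

```bash
python3 go.py .488 .0385 .155
```

```text
t 13.5 pos [0.4881 0.0393 0.1567] xang 69.3 tilt 1.05 shift [-0.8  0.2  1.7] turn -0.1 F [ 0.35  0.88 -4.22] w 0.0115 q [-0.1 12.7 99.7  0.8 68.4 20.3]
```

send_rows([
  [[0,0,1],0],
  [[0,0,0.8],0],
  [[0,0,0],0],
])

```text
time_s: 13.88
eef_pos: [0.4881, 0.0393, 0.1548]
orientation: [0.823, 0.569, -0.001, -0.009]
contact_force: [-0.7, 0.1, -4.9]
grip_width: 0.0118
```

send_rows([
  [[0,0,1],0],
  [[0,0,0],0],
])

```text
time_s: 14.12
eef_pos: [0.4885, 0.0393, 0.1546]
orientation: [0.823, 0.569, -0.001, -0.009]
contact_force: [0.0, 0.1, -3.7]
grip_width: 0.0115
```

send_rows([
  [[0,0,1],0],
  [[0,0,0],0],
])

```text
time_s: 14.38
eef_pos: [0.4888, 0.0393, 0.1546]
orientation: [0.823, 0.569, -0.0, -0.008]
contact_force: [-1.7, -0.4, -3.5]
grip_width: 0.0114
```

Contact with the bench is made, so I'll release.

send_rows([
  [[0,0,0],0],
  [[0,0,0],0],
  [[0,0,0],0],
  [[0,0,0],0],
  [[0,0,0],0],
  [[0,0,0],0],
], gripper=-0.3)

```text
time_s: 15.12
eef_pos: [0.4893, 0.0393, 0.1548]
orientation: [0.823, 0.569, 0.0, -0.008]
contact_force: [1.0, 0.2, -0.5]
grip_width: 0.0612
```

send_rows([
  [[0,0,-6],0],
  [[0,0,-12],0],
  [[0,0,-12],0],
  [[0,0,-12],0],
  [[0,0,-10],0],
  [[0,0,-4],0],
  [[0,0,0],0],
])

```text
time_s: 16.0
eef_pos: [0.4901, 0.0385, 0.2159]
orientation: [0.823, 0.569, 0.001, -0.007]
contact_force: [1.3, 0.2, -0.5]
grip_width: 0.0613
```

```bash
python3 go.py .5085 .0946 .2; python3 - <<'E'
from cell import viewer
import cv2,numpy as np
from h import *
c=viewer.read_camera("scene");P=cloud(c);f=c["frame"]
r=np.hypot(P[...,0]-.488,P[...,1]-.038)
m=(P[...,2]>.06)&(P[...,2]<.14)&(r<.1)&(f.min(2)>120)
t=P[m];print("frame",len(t),cv2.minAreaRect((t[:,:2]*1000).astype(np.float32)))
m=(P[...,2]>.13)&(P[...,2]<.155)&(r<.1)&(f.max(2)<60);t=P[m]
print("tab",len(t),cv2.minAreaRect((t[:,:2]*1000).astype(np.float32)),np.median(t,axis=0))
m=(P[...,2]>.165)&(P[...,2]<.185)&(r<.06);t=P[m]
print("handle",len(t),cv2.minAreaRect((t[:,:2]*1000).astype(np.float32)),np.median(t,axis=0))
m=(P[...,2]>.03)&(P[...,2]<.048)&(r<.05);print("jar",m.sum(),fitcircle(P[m][:,:2]))
w=viewer.read_camera("wrist")["frame"]
o=np.hstack([cv2.resize(f[150:310,220:400],(450,400)),cv2.resize(w,(350,400))])
cv2.imwrite("pics/p6.png",cv2.cvtColor(o,cv2.COLOR_RGB2BGR))
E
```

```text
t 16.0 pos [0.4901 0.0385 0.2159] xang 69.3 tilt 0.84 shift [58.8 -2.4 16.5] turn -0.1 F [ 1.29  0.19 -0.47] w 0.0613 q [-0.2  9.4 95.3  0.8 75.6 20.3]
frame 2361 ((487.24444580078125, 38.115455627441406), (148.3842315673828, 72.23389434814453), 68.89859008789062)
tab 257 ((508.46832275390625, 94.48130798339844), (25.474220275878906, 36.17308807373047), 70.65937805175781) [0.50993392 0.09411816 0.14538386]
handle 528 ((487.8885192871094, 38.36172866821289), (79.69920349121094, 14.996902465820312), 70.7705307006836) [0.48994989 0.03818043 0.17574131]
jar 455 (array([0.48896677, 0.03670685]), np.float64(0.038732406009184636))
```

View pics/p6.png

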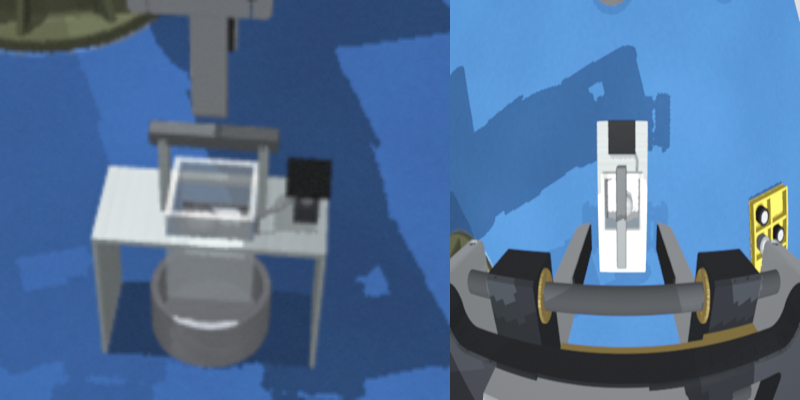

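The cup is standing centred and the tab is at about (0.509, 0.095). I'll shut the fingers and move above it.

send_rows([
  [[6,0,0],0],
  [[12,0,0],0],
  [[12,-1,0],0],
  [[12,0,0],0],
  [[10,-1,0],0],
  [[5,0,0],0],
  [[0,0,0],0],
  [[0,0,0],0],
], gripper=1)

```text
time_s: 17.1
eef_pos: [0.5092, 0.0971, 0.215]
orientation: [0.822, 0.569, 0.0, -0.008]
contact_force: [0.5, 0.1, 0.6]
grip_width: 0.0003
```

```bash
python3 go.py .5095 .096 .155; python3 - <<'E'
from cell import viewer
import cv2,numpy as np
f=viewer.read_camera("scene")["frame"]
w=viewer.read_camera("wrist")["frame"]
o=np.hstack([cv2.resize(f[150:310,220:400],(400,400)),cv2.resize(w,(400,400))])
cv2.imwrite("pics/p7.png",cv2.cvtColor(o,cv2.COLOR_RGB2BGR))
E
```

```text
t 17.1 pos [0.5092 0.0971 0.215 ] xang 69.35 tilt 0.91 shift [-1.5  1.4 60. ] turn -0.05 F [0.49 0.13 0.58] w 0.0003 q [ 6.3 12.9 91.2  0.8 76.3 26.8]
```

View pics/p7.png

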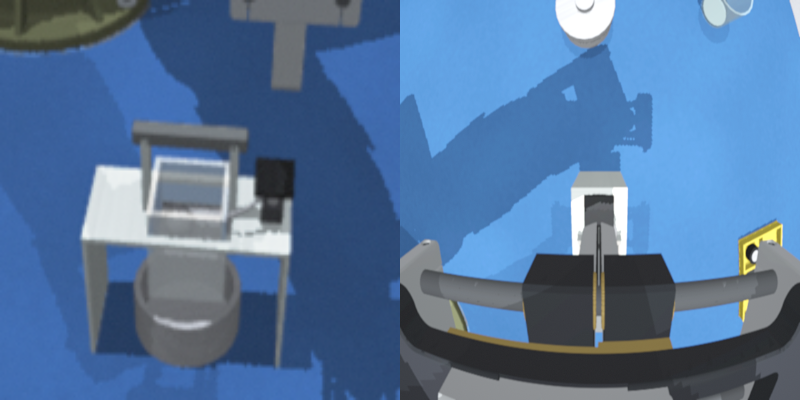

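send_rows([
  [[-1,1,6],0],
  [[0,0,10],0],
  [[0,0,12],0],
  [[0,0,12],0],
  [[0,0,8],0],
  [[0,0,4],0],
  [[0,0,0],0],
  [[0,0,0],0],
])

```text
time_s: 18.2
eef_pos: [0.5091, 0.0959, 0.1587]
orientation: [0.823, 0.569, -0.0, -0.008]
contact_force: [-0.2, -0.1, -0.4]
grip_width: 0.0006
```

```bash
python3 go.py .5095 .096 .132;python3 - <<'E'
from cell import viewer
import cv2,numpy as np
f=viewer.read_camera("scene")["frame"]
cv2.imwrite("pics/p8.png",cv2.cvtColor(cv2.resize(f[150:290,240:400],(640,560)),cv2.COLOR_RGB2BGR))
E
```

```text
t 18.2 pos [0.5091 0.0959 0.1587] xang 69.3 tilt 0.94 shift [ 0.   0.7 26.7] turn -0.1 F [-0.18 -0.13 -0.44] w 0.0006 q [ 6.2 15.9 95.3  0.9 69.3 26.6]
```

View pics/p8.png

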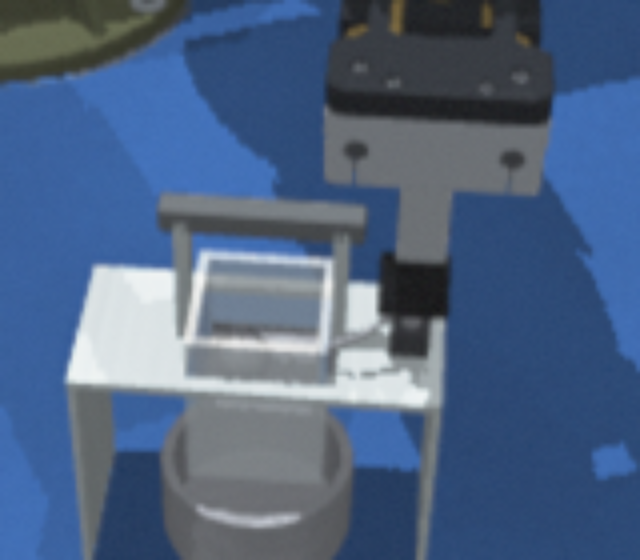

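send_rows([
  [[0,0,4],0],
  [[0,0,4],0],
  [[0,0,3],0],
  [[0,0,3],0],
  [[0,0,3],0],
  [[0,0,3],0],
])

```text
time_s: 19.0
eef_pos: [0.5093, 0.0961, 0.1383]
orientation: [0.823, 0.569, 0.0, -0.008]
contact_force: [-1.5, 0.4, 3.5]
grip_width: 0.0003
```

send_rows([
  [[0,0,3],0],
  [[0,0,2],0],
  [[0,0,2],0],
])

```text
time_s: 19.38
eef_pos: [0.5098, 0.0962, 0.132]
orientation: [0.823, 0.569, 0.001, -0.007]
contact_force: [-4.0, -2.3, 22.8]
grip_width: 0.0004
```

send_rows([
  [[0,0,1.5],0],
  [[0,0,1],0],
])

```text
time_s: 19.62
eef_pos: [0.5109, 0.096, 0.1323]
orientation: [0.823, 0.569, 0.003, -0.006]
contact_force: [-4.2, -2.2, 14.2]
grip_width: 0.0006
```

The tab is at its bottom stop (z = 0.132, force well above 5.5 N). I'll hold briefly and look for the ball.

send_rows([
  [[0,0,0],0],
  [[0,0,0],0],
  [[0,0,0],0],
])

```text
time_s: 20.0
eef_pos: [0.5108, 0.0958, 0.1329]
orientation: [0.823, 0.569, 0.003, -0.006]
contact_force: [-2.3, -1.6, 5.5]
grip_width: 0.0001
```

```bash
python3 go.py .5095 .096 .2;python3 - <<'E'
from cell import viewer
import cv2,numpy as np
f=viewer.read_camera("scene")["frame"]
cv2.imwrite("pics/p9.png",cv2.cvtColor(cv2.resize(f[170:310,240:400],(640,560)),cv2.COLOR_RGB2BGR))
E
```

```text
t 20.0 pos [0.5108 0.0958 0.1329] xang 69.3 tilt 0.74 shift [  0.5  -1.6 -67.1] turn -0.1 F [-2.31 -1.56  5.51] w 0.0001 q [ 6.2 17.5 96.9  0.8 65.6 26.6]
```

View pics/p9.png

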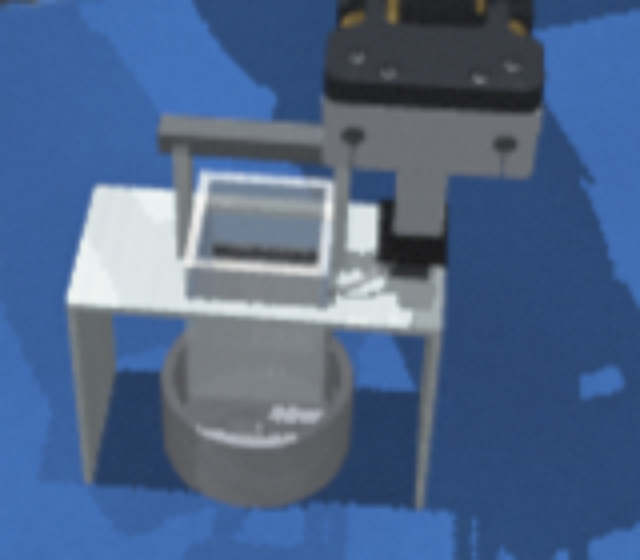

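A new bright spot has appeared in the jar at (300,412), and the tab was fully down. I'll lift straight off and clear the view.

send_rows([
  [[0,0,-4],0],
  [[0,0,-6],0],
  [[0,0,-8],0],
  [[0,0,-12],0],
  [[0,0,-15],0],
  [[0,0,-15],0],
  [[0,0,-15],0],
  [[0,0,-15],0],
  [[0,0,-10],0],
  [[0,0,-5],0],
  [[0,0,0],0],
])

```text
time_s: 21.42
eef_pos: [0.5111, 0.0945, 0.2458]
orientation: [0.823, 0.569, 0.003, -0.006]
contact_force: [-0.8, 0.4, 0.1]
grip_width: 0.0003
```

send_rows([
  [[-10,0,0],0],
  [[-20,0,0],0],
  [[-25,0,0],0],
  [[-25,0,0],0],
  [[-25,0,0],0],
  [[-25,0,0],0],
  [[-25,0,0],0],
  [[-25,0,0],0],
  [[-20,0,0],0],
  [[-10,0,0],0],
  [[0,0,0],0],
])

```text
time_s: 22.8
eef_pos: [0.4272, -0.1162, 0.2403]
orientation: [0.824, 0.567, 0.001, -0.007]
contact_force: [-0.1, -0.6, -0.3]
grip_width: 0.0005
```

```bash
python3 go.py .5095 .096 .2;python3 - <<'E'
from cell import viewer
import cv2,numpy as np
from h import *
o=[]
for n in ["scene","top"]:
    c=viewer.read_camera(n);P=cloud(c);f=c["frame"]
    r=np.hypot(P[...,0]-.488,P[...,1]-.038)
    m=(P[...,2]>.13)&(P[...,2]<.155)&(r<.1)&(f.max(2)<60);t=P[m]
    print("tab",len(t),np.median(t,axis=0))
    m=(P[...,2]>.165)&(P[...,2]<.185)&(r<.06);t=P[m]
    if len(t)>5: print("handle",len(t),cv2.minAreaRect((t[:,:2]*1000).astype(np.float32)))
    m=(P[...,2]>.03)&(P[...,2]<.048)&(r<.05);
    if m.sum()>20: print("jar",m.sum(),fitcircle(P[m][:,:2]))
    m=(P[...,2]>.03)&(P[...,2]<.09)&(np.hypot(P[...,0]-.5635,P[...,1]-.304)<.06);q=P[m];print("cj",(q.min(0)+q.max(0))/2)
    o.append(cv2.resize(f[170:310,240:400] if n=="scene" else f[180:300,250:390],(400,350),interpolation=cv2.INTER_CUBIC))
w=viewer.read_camera("wrist")["frame"]
cv2.imwrite("pics/p10.png",cv2.cvtColor(np.hstack(o),cv2.COLOR_RGB2BGR))
cv2.imwrite("pics/w10.png",cv2.cvtColor(w,cv2.COLOR_RGB2BGR))
E
```

```text
t 22.8 pos [ 0.4272 -0.1162  0.2403] xang 69.03 tilt 0.79 shift [227.2   1.3  42.5] turn -0.37 F [-0.08 -0.65 -0.29] w 0.0005 q [-20.3   2.  100.2   0.6  78.4   0.5]
tab 238 [0.51097799 0.09421566 0.14533536]
handle 523 ((487.5006103515625, 38.61812210083008), (79.65315246582031, 14.58937931060791), 69.86270141601562)
jar 456 (array([0.48887286, 0.03667863]), np.float64(0.03873754447027747))
cj [0.56398415 0.30273438 0.04974353]
tab 26 [0.50780627 0.08921289 0.14635905]
handle 460 ((486.9410705566406, 40.404666900634766), (79.66679382324219, 12.095198631286621), 69.14014434814453)
jar 74 (array([0.48758117, 0.03866166]), np.float64(0.04017204487839942))
cj [0.5634725  0.30547127 0.05177173]
```

View pics/p10.png

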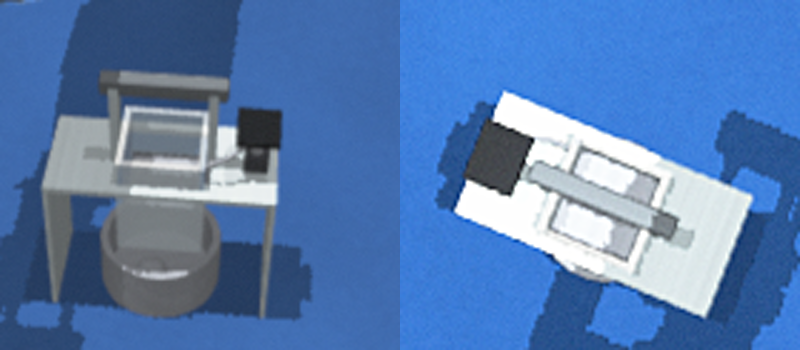

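View pics/w10.png

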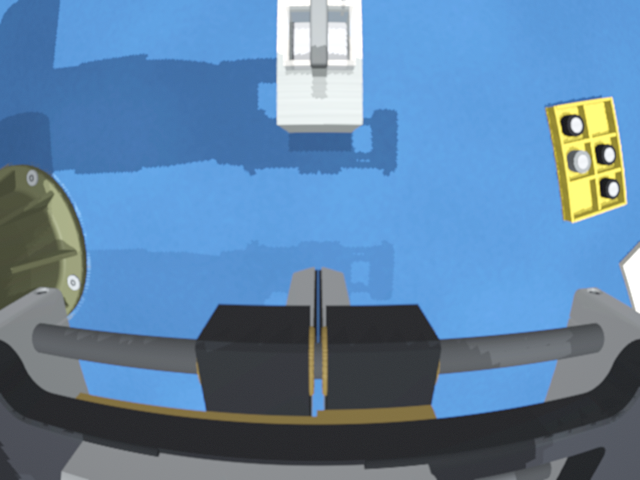

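The tab is back up at 146 mm and the chute looks empty from above. One close-up of the jar to confirm the ball.

```bash
python3 - <<'E'
from cell import viewer
import cv2,numpy as np
from h import *
c=viewer.read_camera("scene");f=c["frame"];P=cloud(c)
o=cv2.resize(f[240:300,275:335],(600,600),interpolation=cv2.INTER_CUBIC)
cv2.imwrite("pics/p11.png",cv2.cvtColor(cv2.convertScaleAbs(o,alpha=1.4),cv2.COLOR_RGB2BGR))
E
```

```text
(no output)
```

View pics/p11.png

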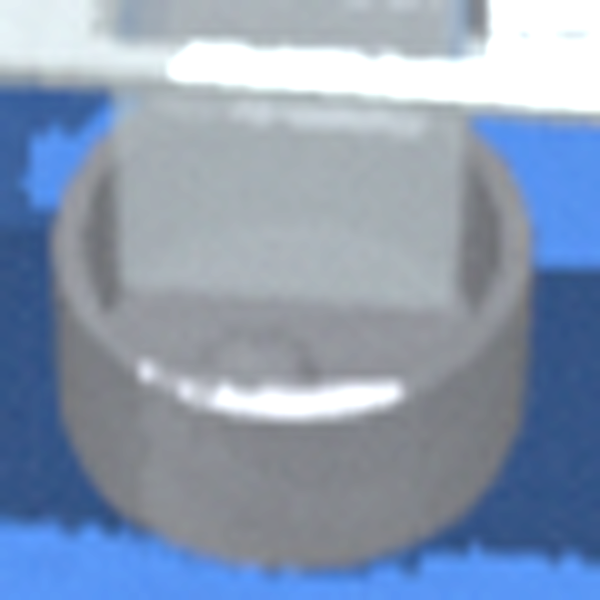

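The ball is visible lying in the jar at about (265,355) in this close-up.

```bash
python3 -c "
from cell import ticket
print(ticket.sign_off())"
```

```text
the job is handed in; nothing more can be done
None
```

The job is done and handed in at about 23 s. I picked up the cup by its handle, stood it over the open jar and let go. I then pressed the tab to its bottom stop with the shut fingers, lifted off and moved the arm away.

**Last checks:**
- **Ball:** a close-up shows it lying in the jar, and the tube looks empty from above.
- **Tab:** it is back up at 146 mm.
- **Cup:** it stands within about 2 mm of the jar's centre.
- **Jars:** neither had moved by more than about 1 mm, which is within camera accuracy.
- **Force:** the highest wrist reading I saw was about 23 N, at the tab's bottom stop.

**Disagreements:** the scene and top cameras differed by about 2 mm along y, as expected from the calibration. The tool was tilted about 1° throughout, with no visible effect.

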